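# Slide a stage plate into a microscope base and clip it down

## Robot

A 6-joint arm with a two-finger parallel gripper is mounted at the origin on the work surface. World frame = base frame: x ahead of the robot, y to its left, z up, the work surface at z = 0. Lengths are in m, angles in rad, forces in N, time in s.
With the tool pointing down it reaches from about 0.425 to 0.95 m from the base axis. Payload 3.5 kg.
Tool frame: the origin (TCP) lies at the very end of the fingers, on their centre line; the grasp point (between the pads) lies behind it (ctrl.grasp_offset is the z of the grasp point in the tool frame, in m); z points along the fingers, x is the direction in which the jaws open and shut, and the axes are right-handed (so a half turn about z gives the same grasp; the last joint's range is limited). The gripper opens to 85 mm and grips with 20 to 120 N. Pads are 22 mm wide; open, the fingers measure 114 mm over their backs; the gripper's body (76 mm by 85 mm) begins 54 mm behind the grasp point. The pads swing forward as they close: fully open they stand 13 mm farther back than shut.
Start: joints at [1.013, 0.286, 1.577, -0, 1.279, -0.15], TCP at [0.268, 0.62, 0.231] pointing down, gripper open.
Joint ranges: [-2.77, 2.77], [-0.9, 2.22], [0.21, 2.48], [-1.53, 4.67], [0.24, 2.81], [-2.84, 2.84]. Speed limits (rad/s): [2.79, 2.79, 3.14, 3.14, 3.14, 3.14].

## Interface

Orientations are given as a unit quaternion [x, y, z, w].
In Python, from plant import ctrl gives the robot as it stands.
- The arm moves only by the shell command python3 -m jog 'ROWS' [FORCE]. ROWS is JSON, a list of rows, each an object with "grip": the closure, from 0 (fully open) to 1 (shut); "xyz": the shift along the tool's x, y, z in m, a list of three; "dr": the turn, a rotation vector about the tool's x, y, z in rad, a list of three. A call has 1 to 12 rows; each row is the pose to reach, as a shift and turn from the pose commanded when the call began, along the tool's axes at that moment; what a row does not reach only later rows make up. A row lasts 1/12 s, in which the tool goes at most 41.7 mm and 7.16 degrees, less where a joint would pass 70% of its speed; a pose out of reach is approached as far as the arm can. A call with a gripper value outside its range is refused whole. The fingers move at their own pace and stop on an object; FORCE is the grip in N (left out, the last holds). Time passes only in rows, so rows that repeat a pose let the fingers close. It gives the time, the measured TCP pose, the force and the opening at its end, in the units of the state.
- ctrl.get_state(): the state, without advancing time (a new reading comes with each control period).
- ctrl.read_camera(name): name is "scene" or "top" or "wrist"; returns the picture (480x640x3 uint8, red, green, blue); there is no depth.
- ctrl.get_calibration(name): a dict with "mtx" (3x3 intrinsics, pixels), "R" (3x3) and "t" (3): a world point X has camera coordinates R X + t; the wrist camera has in their place "hand_eye" (4x4, takes a point from camera to tool coordinates, whose origin is the TCP and whose axes are the tool frame's). Camera axes: x right, y down, z forward; pixel columns grow to the right and rows downward; lengths in m; the calibration is good to about 2 mm. The wrist camera is an equidistant fisheye: a pixel r from the principal point sees the ray r / f radians off the axis. A picture is of the moment at which its call begins: read the wrist's pose just before it. get_calibration takes no time and is no camera call.
- ctrl.sign_off(): hands the job in, once; it reports no verdict.
The state is a dict: "time": time; "qpos": joint angles; "dq": joint speeds; "joint_efforts": joint torques, N m; "eef_pos": TCP position; "tcp_rot": TCP orientation; "contact_force": force on the tool from outside, world axes, zero at the start; "wrist_torque": the same for the moment, N m; "opening": opening from 0.0 (shut) to 1.0 (fully open).
Only numpy, scipy, OpenCV 4.12 (cv2) and the standard library are available. Lean on these libraries where they do the work, as an engineer would, in place of code of your own. Each camera call takes 0.05 s, during which the arm holds its last target.

## Task

Without picking it up, push the loose dark stage plate across the top of the microscope base until it drops into its round recess and lies flush. Then push the steel clip by its post, swinging it over the plate until it reaches its stop. The plate must stay on the base, and the eyepiece, bottle and dish must be left where they are.

Things in the scene. Friction and masses are not known exactly. Their poses are not given: they have to be found in the camera images.
- recess (a point): Centre of the mouth of the round recess (63 mm across, 6 mm deep, flat floor) in the off-white microscope light base, level with the base's flat top, 45 mm above the work surface. The base is a fixed block, 260 mm along this point's x axis by 220 mm along its y, centred on the recess; z is up. Only the collar, clip, plate and eyepiece rise from its top.
- collar (a point): Top centre of the fixed, empty grey column collar on the base, 44 mm across, 28 mm high above the base's top, at x +100, y +45 mm from the recess in the base's axes; a small clamp screw sticks out of it 14 mm along +x.
- plate_center (a point): Centre (half-way up) of the loose dark grey plastic stage plate, a disc 60 mm across, 6 mm thick, about 40 g; z is its own axis. It starts flat on the base's top, clear of the recess, 68 to 115 mm from its centre on the -x side. Lying on the top its centre is 3 mm above the recess point; seated it is 3 mm below it, the plate flush.
- clip_pivot (a point): Pivot of the flat steel clip, level with the base's top, at x +20, y -72 mm from the recess in the base's axes. The clip turns about the vertical through it. Its leaf is 14 mm wide, reaches 69 mm from the pivot and spans 3 to 6 mm above the base's top, so it passes over a seated plate but not over one lying proud.
- clip (a joint): Angle of the clip, rad. At value q it points from the pivot at q - 0.16 counter-clockwise (seen from above) from the base's x axis. Starts parked at 0 to 0.6; at its stop, 2.0, it points to the recess centre and lies over the plate. Light friction (about 1 N at the post); stays where it is left.
- clip_post (a point): Top centre of the upright steel post on the clip, 8 mm across, 45 mm from the pivot, standing on the leaf and ending 32 mm above the base's top: push against it to swing the clip. It moves with the clip.
- eyepiece_center (a point): Centre of the loose black eyepiece standing upright on the base's top, 32 mm across, 50 mm tall. Bystander on the +y side of the recess.
- bottle_center (a point): Centre of a small amber bottle, 36 mm across, 75 mm tall, standing on the work surface off the base's -y side. Bystander.
- dish_center (a point): Centre of a closed pale, clear plastic dish, 64 mm across, 16 mm tall, lying on the work surface off the base's +y side. Bystander.
Not all that is in view belongs to the job. What is shaped like the part that bears plate_center but purple or red is not meant.

How it is judged:
On the way, in this order (a step that is already met when the one before it is completed fails the run):
1. the plate has been pushed into its recess and lies flush, the clip still off it (horizontal distance between plate_center and recess below 0.004 m and z of plate_center in the frame of recess below -0.0015 m and angle between plate_center's own z axis and vertical below 0.06 rad and value of joint clip below 1 rad), for 0.2 s.
2. the clip is swung over the seated plate (horizontal distance between plate_center and recess below 0.004 m and z of plate_center in the frame of recess below -0.0015 m and angle between plate_center's own z axis and vertical below 0.06 rad and value of joint clip above 1.7 rad), for 0.2 s.
At the end, for the whole second after the job is handed in: The plate lies in its recess: its centre within 4 mm of the recess centre seen from above and at least 1.5 mm below the base's top, tilted less than 0.06 rad; the clip is at 1.7 rad or more of its 2.0 and no longer turning (below 0.1 rad/s) (all of step 2 and velocity of joint clip below 0.1 rad/s); the robot touches nothing.
It fails at once if the plate is lifted (15 mm or more above lying on the base) (z of plate_center in the frame of recess above 0.018 m).
It fails at once if the plate is tipped up steeply (over 0.6 rad) (angle between plate_center's own z axis and vertical above 0.6 rad).
It fails at once if the plate falls off the base (z of plate_center in the frame of recess below -0.015 m).
It fails at once if the eyepiece, bottle or dish is shifted by more than 15 mm (distance of any of eyepiece_center, bottle_center, dish_center from where it was at the start of the episode above 0.015 m).
It also fails if it takes over 48 s, if anything falls off the work surface, if the arm or the gripper's body presses on something with over 40 N, if the wrist force passes 120 N, or if a joint passes its speed limit or range.

## Working session

There is one attempt and no reset: what is moved stays moved. The work goes in short steps, Python scripts to look and compute and a shell command to move; the robot and the scene stay as the last step left them, time stands still between calls to the robot, and variables do not carry over. Pictures are saved under pics/ and viewed, and the job is handed in when it is done.

```bash
ls; mkdir -p pics
python3 - <<'E'
from plant import ctrl
import cv2,numpy as np
s=ctrl.get_state();print({k:np.round(v,3).tolist() for k,v in s.items()}, ctrl.grasp_offset)
for n in ("scene","top","wrist"):
    im=ctrl.read_camera(n);cv2.imwrite(f"pics/{n}0.png",im[:,:,::-1]);c=ctrl.get_calibration(n)
    print(n,{k:np.round(v,3).tolist() for k,v in c.items()})
E
```

```text
pics
{'time': 0.0, 'qpos': [1.013, 0.287, 1.578, -0.0, 1.279, -0.15], 'dq': [-0.0, -0.001, -0.0, 0.001, 0.001, -0.001], 'joint_efforts': [0.0, -40.599, -29.262, -0.0, 0.006, -0.0], 'eef_pos': [0.267, 0.619, 0.23], 'tcp_rot': [0.836, 0.549, -0.001, 0.0], 'contact_force': [-0.571, -0.278, -0.571], 'wrist_torque': [0.016, -0.011, 0.017], 'opening': 1.0} -0.0187
scene {'mtx': [[598.397, 0.0, 315.606], [0.0, 598.397, 243.962], [0.0, 0.0, 1.0]], 'R': [[0.521, 0.854, 0.01], [0.572, -0.341, -0.746], [-0.633, 0.394, -0.666]], 't': [-0.327, -0.231, 1.201]}
top {'mtx': [[503.991, 0.0, 317.667], [0.0, 503.991, 237.317], [0.0, 0.0, 1.0]], 'R': [[-0.003, -1.0, 0.018], [-0.999, 0.002, -0.05], [0.05, -0.018, -0.999]], 't': [0.05, 0.507, 0.896]}
wrist {'mtx': [[371.648, 0.0, 323.093], [0.0, 371.648, 246.51], [0.0, 0.0, 1.0]], 'hand_eye': [[1.0, -0.001, -0.0, 0.0], [0.001, 0.957, 0.289, -0.073], [0.0, -0.289, 0.957, -0.143], [0.0, 0.0, 0.0, 1.0]]}
```

View pics/top0.png

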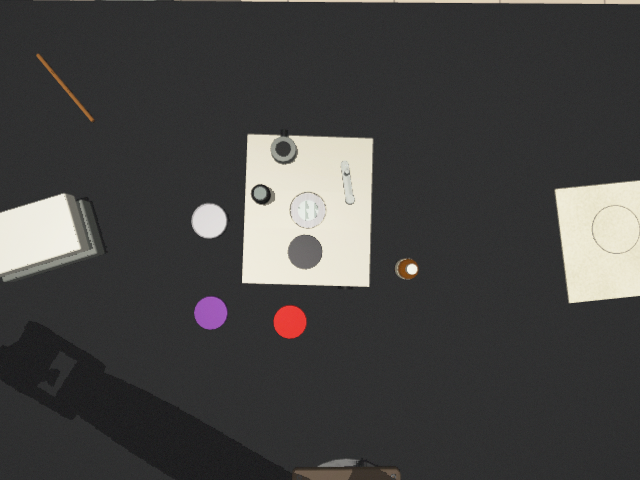

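View pics/scene0.png

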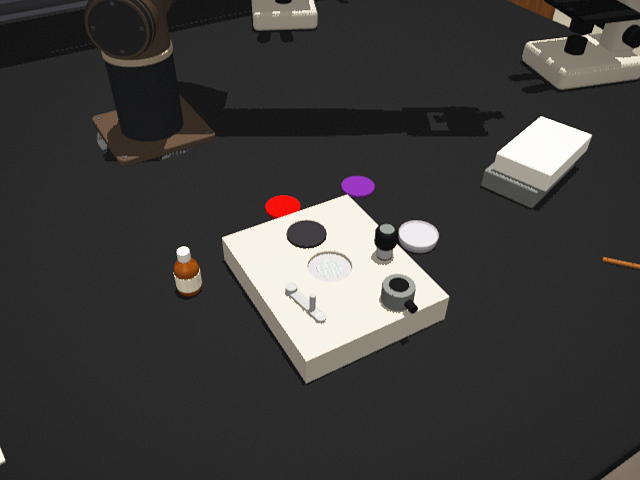

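View pics/wrist0.png

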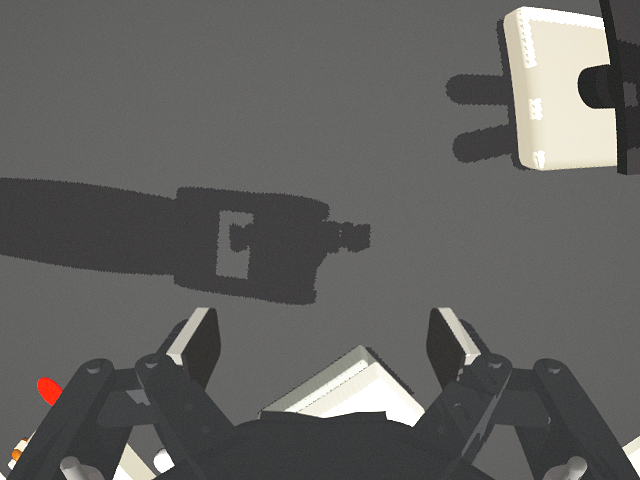

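The top view shows the base (rows 135-287, cols 243-373), the recess at (308,210), the plate at (305,251), the clip from (350,203) to (345,163) with its post toward the far end, the eyepiece at (261,194), the dish at (209,221) and the bottle at (406,269). Next I'll measure these.

```bash
cat > h.py <<'E'
import numpy as np,cv2
from plant import ctrl
def cal(n):
    c=ctrl.get_calibration(n);return np.array(c["mtx"]),np.array(c["R"]),np.array(c["t"])
def ray(n,uv,z):
    K,R,t=cal(n);o=-R.T@t
    d=R.T@np.linalg.solve(K,np.array([uv[0],uv[1],1.]));return o+d*(z-o[2])/d[2]
def proj(n,X):
    K,R,t=cal(n);p=K@(R@np.asarray(X)+t);return p[:2]/p[2]
E
python3 - <<'E'
from h import *
for n in("top","scene"):
    K,R,t=cal(n);print(n,"cam",-R.T@t)
    im=cv2.imread(f"pics/{n}0.png")
    g=im.max(2);sat=im.max(2).astype(int)-im.min(2)
    m=(g>120).astype(np.uint8)
    cs,_=cv2.findContours(m,cv2.RETR_EXTERNAL,cv2.CHAIN_APPROX_NONE)
    c=[c for c in cs if cv2.pointPolygonTest(c,(325.,270.) if n=="top" else (340.,330.),False)>0][0]
    a=cv2.approxPolyDP(c,6,True)[:,0];print(n,"base",a.tolist())
    for p in a: print(ray(n,p,.045).round(4))
    # plate: dark blob inside
    fill=np.zeros_like(m);cv2.drawContours(fill,[c],-1,1,-1)
    d=((g<90)&(fill>0)).astype(np.uint8)
    cs,_=cv2.findContours(d,cv2.RETR_LIST,cv2.CHAIN_APPROX_NONE)
    for q in cs:
        if cv2.contourArea(q)>60:
            e=cv2.fitEllipse(q);print(" dark",cv2.contourArea(q),np.round(e[0],1),np.round(e[1],1),ray(n,e[0],.051).round(4))
    x0,y0,w,h=cv2.boundingRect(c)
    cv2.imwrite(f"pics/{n}0z.png",cv2.resize(im[y0:y0+h,x0:x0+w],None,fx=3.2,fy=3.2,interpolation=cv2.INTER_CUBIC) if n=="top" else cv2.resize(im[y0:y0+h,x0:x0+w],None,fx=3,fy=3,interpolation=cv2.INTER_CUBIC)); print(x0,y0,w,h)
E
```

```text
top cam [0.46124448 0.06450842 0.91891722]
top base [[248, 134], [242, 282], [368, 286], [372, 138]]
[0.6866 0.1703 0.045 ]
[0.4284 0.1797 0.045 ]
[ 0.4207 -0.0379  0.045 ]
[ 0.6798 -0.0471  0.045 ]
 dark 158.0 [259.7 192.7] [14.  14.6] [0.5823 0.149  0.051 ]
 dark 267.5 [260.9 193.9] [17.5 19.6] [0.5803 0.147  0.051 ]
 dark 149.5 [282.8 148.3] [13.5 14.2] [0.6601 0.1092 0.051 ]
242 134 131 153
scene cam [ 1.06310873 -0.27304725  0.63052813]
scene base [[363, 176], [342, 181], [345, 195], [302, 210], [295, 198], [275, 196], [265, 204], [273, 220], [222, 237], [226, 261], [306, 382], [444, 317], [448, 295], [397, 244], [390, 260], [376, 258], [377, 224], [347, 194], [373, 190]]
[0.4004 0.2318 0.045 ]
[0.3944 0.1934 0.045 ]
[0.4291 0.1764 0.045 ]
[0.4272 0.0968 0.045 ]
[0.3948 0.1028 0.045 ]
[0.3737 0.0777 0.045 ]
[0.3841 0.0541 0.045 ]
[0.4257 0.046  0.045 ]
[ 0.422  -0.0379  0.045 ]
[ 0.4722 -0.0548  0.045 ]
[ 0.7071 -0.0622  0.045 ]
[0.7128 0.1425 0.045 ]
[0.6854 0.1728 0.045 ]
[0.5677 0.1764 0.045 ]
[0.5901 0.1469 0.045 ]
[0.5764 0.1322 0.045 ]
[0.5152 0.178  0.045 ]
[0.4285 0.1807 0.045 ]
[0.4412 0.2233 0.045 ]
 dark 426.5 [398.8 299.9] [22.6 37.4] [0.6628 0.1065 0.051 ]
 dark 198.0 [398.6 284.4] [13.  19.6] [0.6397 0.1237 0.051 ]
 dark 812.0 [306.1 234. ] [26.7 38.9] [0.486  0.0694 0.051 ]
222 176 227 207
```

Run:
```python
from h import *
im=cv2.imread("pics/top0.png");g=im.max(2)
roi=np.zeros_like(g);roi[225:278,280:330]=1
d=((g<110)&(roi>0)).astype(np.uint8)
cs,_=cv2.findContours(d,cv2.RETR_EXTERNAL,cv2.CHAIN_APPROX_NONE)
q=max(cs,key=cv2.contourArea);e=cv2.fitEllipse(q);print(e,ray("top",e[0],.051))
C=np.array([.554,.067]);a=-.0355;X=np.array([np.cos(a),np.sin(a)]);Y=np.array([-X[1],X[0]])
P=(ray("top",e[0],.051)[:2]+np.array([.486,.0694]))/2-C;print("plate in base",P@X,P@Y)
for n in("top","scene"):
    im=cv2.imread(f"pics/{n}0.png")
    def mk(l,z,col=(0,0,255),r=2):
        w=C+l[0]*X+l[1]*Y;p=proj(n,[*w,z]);cv2.circle(im,tuple(int(round(v*16)) for v in p),12,col,1,cv2.LINE_AA,4);return p
    for t in np.linspace(0,2*np.pi,24,endpoint=False): mk(.0315*np.array([np.cos(t),np.sin(t)]),.045)
    mk((0,0),.045);mk((.02,-.072),.045,(255,0,0));mk((.1,.045),.073,(0,200,0))
    for q in (0,.1,.2,.3,.4,.5,.6):
        mk((.02+.045*np.cos(q-.16),-.072+.045*np.sin(q-.16)),.077,(255,0,255))
    x0,y0,w,h=(242,134,131,153) if n=="top" else (222,190,227,193)
    cv2.imwrite(f"pics/{n}1z.png",cv2.resize(im[y0:y0+h,x0:x0+w],None,fx=3.5,fy=3.5,interpolation=cv2.INTER_CUBIC))
```

```text
((309.8196716308594, 246.69651794433594), (18.063507080078125, 33.129608154296875), 138.10601806640625) [0.48881432 0.06263483 0.051     ]
plate in base -0.06651600900170929 -0.0033455174870465924
```

View pics/top1z.png

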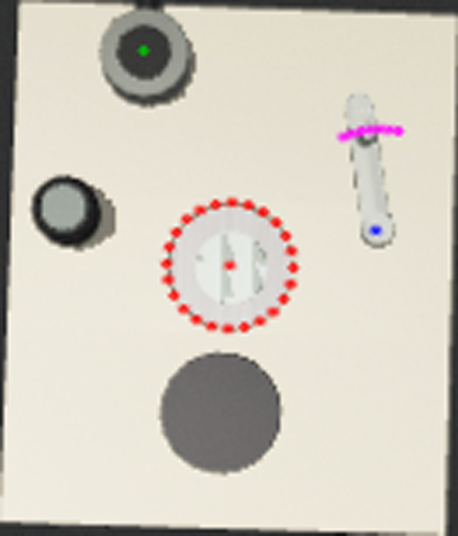

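View pics/scene1z.png

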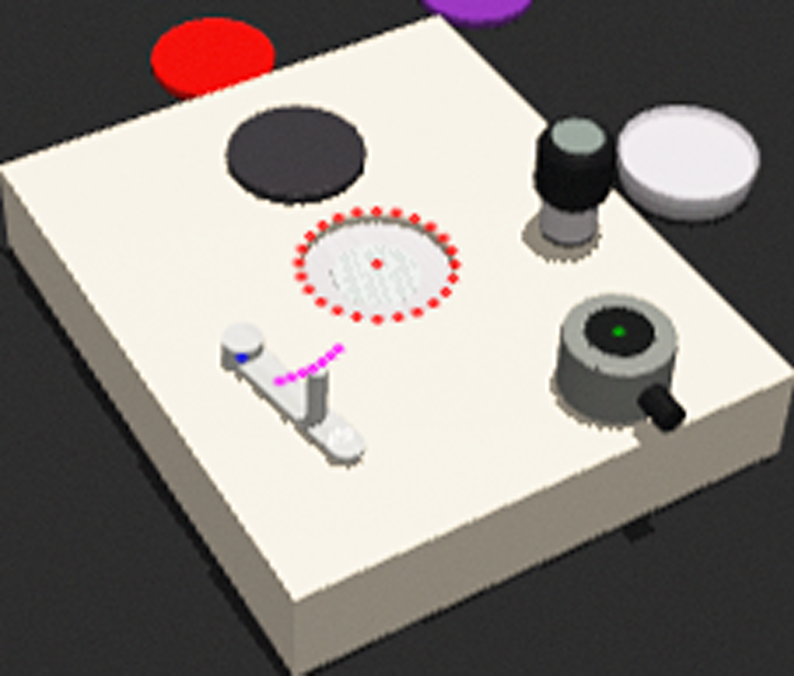

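```bash
cat >> h.py <<'E'
C=np.array([.554,.067]);a=-.0355;X=np.array([np.cos(a),np.sin(a)]);Y=np.array([-X[1],X[0]])
def tob(w): w=np.asarray(w)[:2]-C;return np.array([w@X,w@Y])
def tow(l): return C+l[0]*X+l[1]*Y
from scipy.spatial.transform import Rotation as Rn
def totool(w):  # world xyz target -> shift in tool axes now (measured)
    s=ctrl.get_state();return Rn.from_quat(s["tcp_rot"]).inv().apply(np.asarray(w)-s["eef_pos"])
def here():
    s=ctrl.get_state();R=Rn.from_quat(s["tcp_rot"]).as_matrix()
    print("t",s["time"],"base xy mm",(tob(s["eef_pos"])*1e3).round(1),"z",(s["eef_pos"][2]*1e3).round(1),"x-axis deg in base",np.degrees(np.arctan2(R[1,0],R[0,0])-a).round(2),"zaxis",R[:,2].round(3),"F",np.round(s["contact_force"],1),"op",round(float(s["opening"]),3))
def ellipse(im,lo,hi,roi):
    g=im.max(2);m=((g>=lo)&(g<hi)).astype(np.uint8);k=np.zeros_like(m);x0,x1,y0,y1=roi;k[y0:y1,x0:x1]=1;m&=k
    cs,_=cv2.findContours(m,cv2.RETR_EXTERNAL,cv2.CHAIN_APPROX_NONE);q=max(cs,key=cv2.contourArea)
    return cv2.fitEllipse(q),cv2.contourArea(q)
E
python3 - <<'E'
from h import *
e,A=ellipse(cv2.imread("pics/top0.png"),0,160,(280,330,230,278));print(e,A,tob(ray("top",e[0],.051))*1e3)
e,A=ellipse(cv2.imread("pics/scene0.png"),0,150,(280,335,212,253));print(e,A,tob(ray("scene",e[0],.051))*1e3)
here()
print(totool([*tow((-.115,-.003)),.12]))
E
```

```text
((304.70465087890625, 251.49620056152344), (33.488529205322266, 33.619930267333984), 80.43218231201172) 883.0 [-73.53932807   1.84898477]
((306.008544921875, 233.99993896484375), (27.27025604248047, 39.53265380859375), 89.80533599853516) 844.5 [-68.18231043  -0.14090262]
t 0.15 base xy mm [-306.   541.7] z 230.3 x-axis deg in base 68.67 zaxis [-0.001 -0.002 -1.   ] F [-0.1  0.1 -1.1] op 0.996
[-0.43769333  0.3760977   0.11095882]
```

```bash
python3 -m jog '[{"grip":0.5,"xyz":[-0.11,0.094,0.02],"dr":[0,0,-0.1]},{"grip":0.5,"xyz":[-0.22,0.188,0.04],"dr":[0,0,-0.2]},{"grip":0.5,"xyz":[-0.33,0.282,0.06],"dr":[0,0,-0.3]},{"grip":0.5,"xyz":[-0.436,0.376,0.07],"dr":[0,0,-0.372]},{"grip":0.5,"xyz":[-0.436,0.376,0.07],"dr":[0,0,-0.372]},{"grip":0.5,"xyz":[-0.436,0.376,0.07],"dr":[0,0,-0.372]},{"grip":0.5,"xyz":[-0.436,0.376,0.07],"dr":[0,0,-0.372]},{"grip":0.5,"xyz":[-0.436,0.376,0.07],"dr":[0,0,-0.372]},{"grip":0.5,"xyz":[-0.436,0.376,0.07],"dr":[0,0,-0.372]},{"grip":0.5,"xyz":[-0.436,0.376,0.07],"dr":[0,0,-0.372]},{"grip":0.5,"xyz":[-0.436,0.376,0.07],"dr":[0,0,-0.372]},{"grip":0.5,"xyz":[-0.436,0.376,0.07],"dr":[0,0,-0.372]}]' 20; python3 -c "
from h import *
here();print(totool([*tow((-.117,0)),.09]))"
```

```text
time: 1.15
eef_pos: [0.416, 0.1442, 0.1704]
tcp_rot: [0.72, 0.694, 0.0, 0.0]
contact_force: [0.6, 0.2, -0.4]
opening: 0.504
t 1.15 base xy mm [-140.7   72.2] z 170.4 x-axis deg in base 90.0 zaxis [ 0.001  0.    -1.   ] F [ 0.6  0.2 -0.4] op 0.504
[-0.07224689  0.02361493  0.08042102]
```

```bash
python3 -m jog '[{"grip":0.5,"xyz":[-0.036,0.012,0.04]},{"grip":0.5,"xyz":[-0.072,0.024,0.06]},{"grip":0.5,"xyz":[-0.072,0.024,0.08]},{"grip":0.5,"xyz":[-0.072,0.024,0.08]},{"grip":0.5,"xyz":[-0.072,0.024,0.08]},{"grip":0.5,"xyz":[-0.072,0.024,0.08]}]'; python3 -c "
from h import *
here();im=ctrl.read_camera('wrist');cv2.imwrite('pics/wrist1.png',im[:,:,::-1])
im=ctrl.read_camera('scene');cv2.imwrite('pics/scene1.png',cv2.resize(im[150:390,200:470,::-1],None,fx=2.4,fy=2.4))"
```

```text
t 1.15 base xy mm [-140.7   72.2] z 170.4 x-axis deg in base 90.0 zaxis [ 0.001  0.    -1.   ] F [ 0.6  0.2 -0.4] op 0.504invalid input at $[0]: expected keys grip, xyz, dr
```

View pics/wrist1.png

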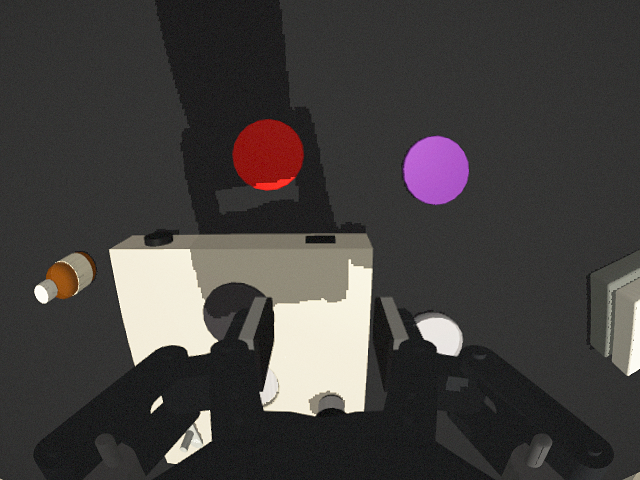

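View pics/scene1.png

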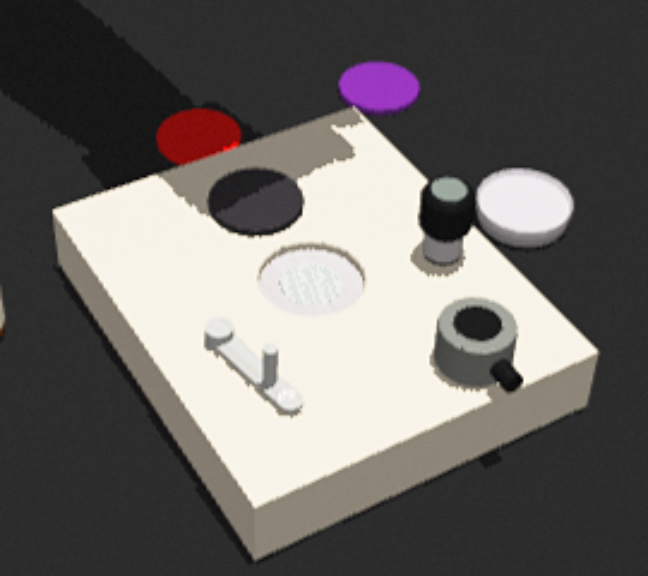

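The wrist view shows the half-open fingers just off the base's near edge, with the plate at (235,313) untouched. That jog was refused because the `dr` keys were missing, so I'll send it again.

```bash
python3 -m jog '[{"grip":0.5,"xyz":[-0.036,0.012,0.04],"dr":[0,0,0]},{"grip":0.5,"xyz":[-0.072,0.024,0.06],"dr":[0,0,0]},{"grip":0.5,"xyz":[-0.072,0.024,0.08],"dr":[0,0,0]},{"grip":0.5,"xyz":[-0.072,0.024,0.08],"dr":[0,0,0]},{"grip":0.5,"xyz":[-0.072,0.024,0.08],"dr":[0,0,0]},{"grip":0.5,"xyz":[-0.072,0.024,0.08],"dr":[0,0,0]}]'; python3 -c "
from h import *
here();im=ctrl.read_camera('wrist');cv2.imwrite('pics/wrist2.png',im[:,:,::-1])
im=ctrl.read_camera('scene');cv2.imwrite('pics/scene2.png',cv2.resize(im[150:390,200:470,::-1],None,fx=2.4,fy=2.4))"
```

```text
time: 1.75
eef_pos: [0.4378, 0.074, 0.0914]
tcp_rot: [0.719, 0.695, 0.0, 0.0]
contact_force: [0.7, -0.6, -0.1]
opening: 0.498
t 1.75 base xy mm [-116.4    2.9] z 91.4 x-axis deg in base 90.02 zaxis [ 0.001  0.    -1.   ] F [ 0.7 -0.6 -0.1] op 0.498
```

View pics/wrist2.png

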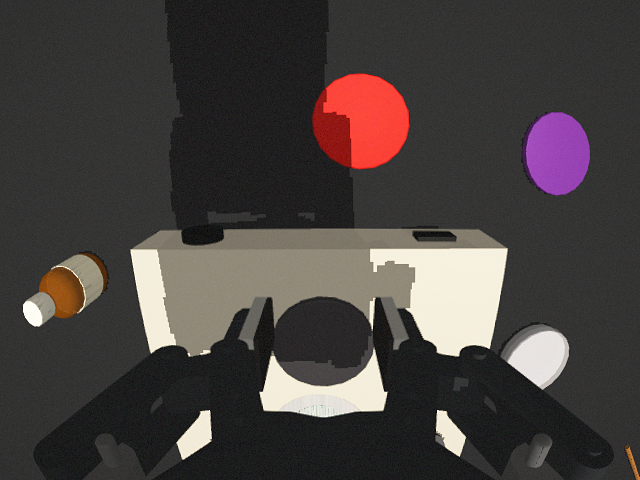

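View pics/scene2.png

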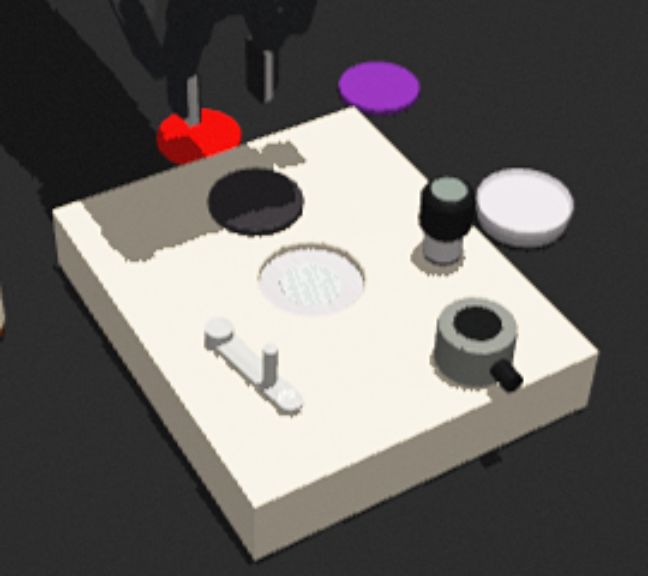

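The wrist view shows the plate centred between the fingers (cols 273-373, centre 323), with the recess rim at (322,405). I'll descend behind the plate and feel for the base top.

```bash
python3 -m jog '[{"grip":0.5,"xyz":[0,0,0.02],"dr":[0,0,0]},{"grip":0.5,"xyz":[0,0,0.036],"dr":[0,0,0]},{"grip":0.5,"xyz":[0,0,0.038],"dr":[0,0,0]},{"grip":0.5,"xyz":[0,0,0.038],"dr":[0,0,0]},{"grip":0.5,"xyz":[0,0,0.038],"dr":[0,0,0]}]'; python3 -c "
from h import *
here()"
python3 -m jog '[{"grip":0.5,"xyz":[0,0,0.002],"dr":[0,0,0]},{"grip":0.5,"xyz":[0,0,0.002],"dr":[0,0,0]},{"grip":0.5,"xyz":[0,0,0.002],"dr":[0,0,0]},{"grip":0.5,"xyz":[0,0,0.002],"dr":[0,0,0]}]'; python3 -c "
from h import *
here();im=ctrl.read_camera('wrist');cv2.imwrite('pics/wrist3.png',im[:,:,::-1])
im=ctrl.read_camera('scene');cv2.imwrite('pics/scene3.png',cv2.resize(im[180:300,250:450,::-1],None,fx=4,fy=4))"
```

```text
time: 2.27
eef_pos: [0.4383, 0.0738, 0.0539]
tcp_rot: [0.719, 0.695, 0.001, 0.001]
contact_force: [-0.0, -0.0, 0.1]
opening: 0.498
t 2.2667 base xy mm [-115.9    2.6] z 53.9 x-axis deg in base 90.05 zaxis [ 0.002 -0.    -1.   ] F [-0.  -0.   0.1] op 0.498
time: 2.6
eef_pos: [0.4378, 0.0732, 0.0511]
tcp_rot: [0.72, 0.694, 0.0, 0.0]
contact_force: [-0.4, 0.9, -0.4]
opening: 0.499
t 2.6 base xy mm [-116.3    2.1] z 51.1 x-axis deg in base 89.98 zaxis [ 0.001 -0.    -1.   ] F [-0.4  0.9 -0.4] op 0.499
```

View pics/scene3.png

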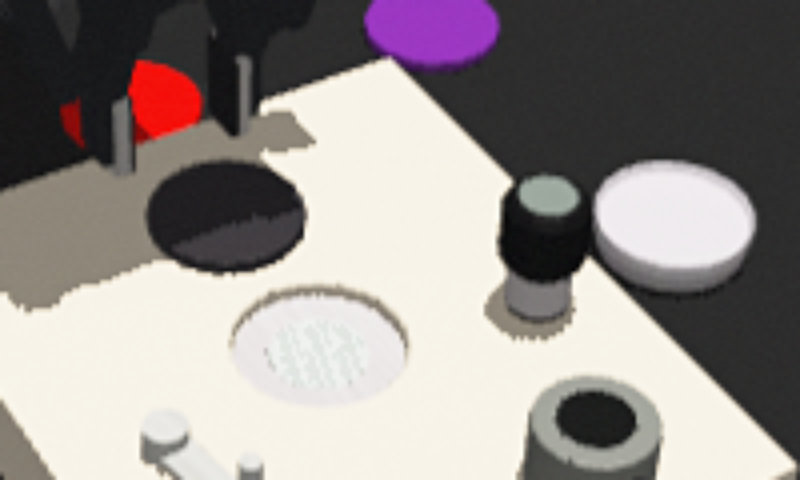

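The finger tips are just behind the plate, still hovering, with the plate at (228,215) in the crop. I'll feel down in small steps.

```bash
python3 -m jog '[{"grip":0.5,"xyz":[0,0,0.003],"dr":[0,0,0]},{"grip":0.5,"xyz":[0,0,0.003],"dr":[0,0,0]},{"grip":0.5,"xyz":[0,0,0.003],"dr":[0,0,0]}]'; 
python3 -m jog '[{"grip":0.5,"xyz":[0,0,0.002],"dr":[0,0,0]},{"grip":0.5,"xyz":[0,0,0.002],"dr":[0,0,0]},{"grip":0.5,"xyz":[0,0,0.002],"dr":[0,0,0]}]'; 
python3 -m jog '[{"grip":0.5,"xyz":[0,0,0.001],"dr":[0,0,0]},{"grip":0.5,"xyz":[0,0,0.001],"dr":[0,0,0]},{"grip":0.5,"xyz":[0,0,0.001],"dr":[0,0,0]}]'; python3 -c "
from h import *
here()
im=ctrl.read_camera('scene');cv2.imwrite('pics/scene4.png',cv2.resize(im[180:300,250:450,::-1],None,fx=4,fy=4))"
```

```text
time: 2.95
eef_pos: [0.4372, 0.0732, 0.0473]
tcp_rot: [0.72, 0.694, -0.0, -0.0]
contact_force: [-0.1, 0.7, -0.3]
opening: 0.5
time: 3.2
eef_pos: [0.4373, 0.0732, 0.0454]
tcp_rot: [0.72, 0.694, -0.0, -0.0]
contact_force: [-0.1, -0.5, 0.2]
opening: 0.499
time: 3.45
eef_pos: [0.4374, 0.0733, 0.0446]
tcp_rot: [0.72, 0.694, -0.0, -0.0]
contact_force: [-1.0, -0.1, -0.9]
opening: 0.5
t 3.45 base xy mm [-116.8    2.1] z 44.6 x-axis deg in base 89.98 zaxis [-0.  0. -1.] F [-1.  -0.1 -0.9] op 0.5
```

View pics/scene4.png

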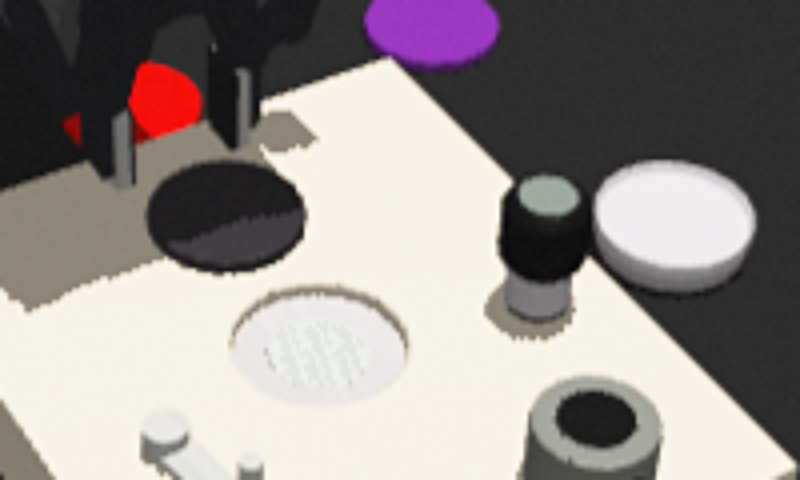

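The tips are now visually level with about the plate's top. I'll keep going down.

```bash
for i in 1 2 3; do python3 -m jog '[{"grip":0.5,"xyz":[0,0,0.0015],"dr":[0,0,0]},{"grip":0.5,"xyz":[0,0,0.0015],"dr":[0,0,0]},{"grip":0.5,"xyz":[0,0,0.0015],"dr":[0,0,0]}]'|grep -E "eef|force"; done
```

```text
eef_pos: [0.4376, 0.0733, 0.0432]
contact_force: [-0.4, 0.1, 0.3]
eef_pos: [0.4377, 0.0733, 0.0431]
contact_force: [-4.5, -0.9, 11.6]
eef_pos: [0.4377, 0.0733, 0.0431]
contact_force: [-9.8, -0.0, 22.6]
```

Contact is at TCP z = 43 mm. I'll back off about 2 mm, centre in y and push most of the way.

```bash
python3 -m jog '[{"grip":0.5,"xyz":[0,0,-0.0045],"dr":[0,0,0]},{"grip":0.5,"xyz":[-0.002,0,-0.0045],"dr":[0,0,0]},{"grip":0.5,"xyz":[-0.002,0,-0.0045],"dr":[0,0,0]},{"grip":0.5,"xyz":[-0.002,0.004,-0.0045],"dr":[0,0,0]},{"grip":0.5,"xyz":[-0.002,0.010,-0.0045],"dr":[0,0,0]},{"grip":0.5,"xyz":[-0.002,0.016,-0.0045],"dr":[0,0,0]},{"grip":0.5,"xyz":[-0.002,0.022,-0.0045],"dr":[0,0,0]},{"grip":0.5,"xyz":[-0.002,0.027,-0.0045],"dr":[0,0,0]},{"grip":0.5,"xyz":[-0.002,0.03,-0.0045],"dr":[0,0,0]},{"grip":0.5,"xyz":[-0.002,0.03,-0.0045],"dr":[0,0,0]},{"grip":0.5,"xyz":[-0.002,0.03,-0.0045],"dr":[0,0,0]}]'; python3 -c "
from h import *
here()
im=ctrl.read_camera('scene');cv2.imwrite('pics/scene5.png',cv2.resize(im[180:300,250:450,::-1],None,fx=4,fy=4))
im=ctrl.read_camera('wrist');cv2.imwrite('pics/wrist5.png',im[:,:,::-1])"
```

```text
time: 5.17
eef_pos: [0.4675, 0.0702, 0.0445]
tcp_rot: [0.72, 0.694, -0.0, -0.0]
contact_force: [-1.1, -0.3, 0.3]
opening: 0.501
t 5.1667 base xy mm [-86.5   0.1] z 44.5 x-axis deg in base 89.98 zaxis [-0.  0. -1.] F [-1.1 -0.3  0.3] op 0.501
```

View pics/scene5.png

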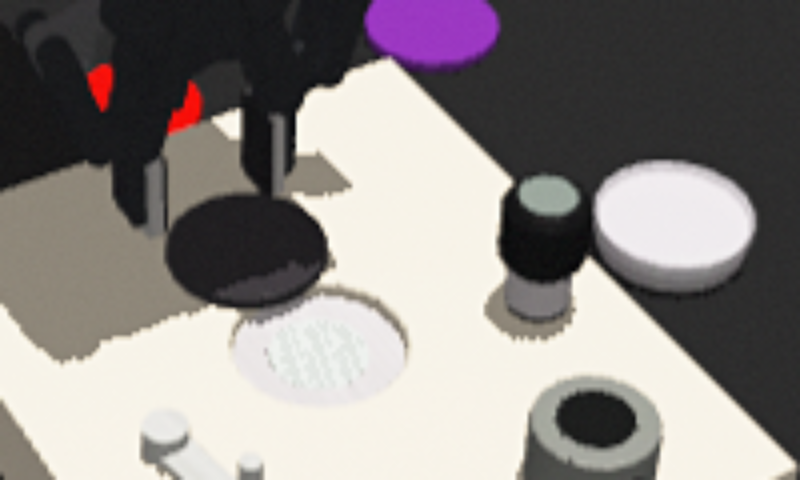

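View pics/wrist5.png

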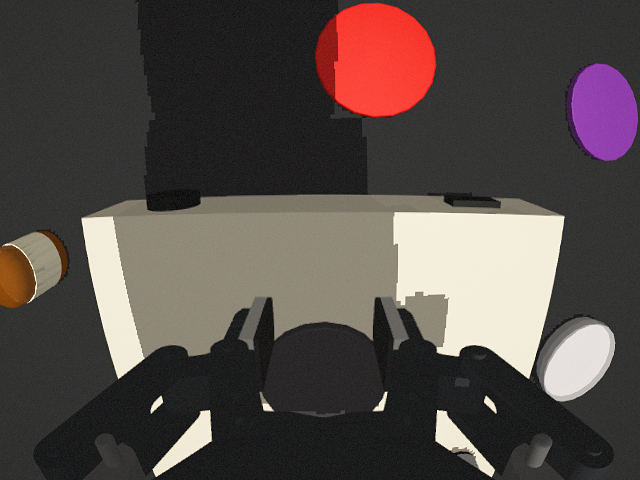

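The plate has moved forward, its leading edge now over the recess's near rim, at about -53 mm. I'll continue.

```bash
python3 -m jog '[{"grip":0.5,"xyz":[0,0.006,0],"dr":[0,0,0]},{"grip":0.5,"xyz":[0,0.012,0],"dr":[0,0,0]},{"grip":0.5,"xyz":[0,0.018,0],"dr":[0,0,0]},{"grip":0.5,"xyz":[0,0.024,0],"dr":[0,0,0]},{"grip":0.5,"xyz":[0,0.03,0],"dr":[0,0,0]},{"grip":0.5,"xyz":[0,0.036,0],"dr":[0,0,0]},{"grip":0.5,"xyz":[0,0.04,0],"dr":[0,0,0]},{"grip":0.5,"xyz":[0,0.042,0],"dr":[0,0,0]},{"grip":0.5,"xyz":[0,0.042,0],"dr":[0,0,0]},{"grip":0.5,"xyz":[0,0.042,0],"dr":[0,0,0]}]'
cat > look.py <<'E'
from h import *
import sys
k=sys.argv[1]
here()
im=ctrl.read_camera('scene');cv2.imwrite(f'pics/s{k}.png',cv2.resize(im[180:340,250:450,::-1],None,fx=3.5,fy=3.5))
im=ctrl.read_camera('top');cv2.imwrite(f'pics/t{k}.png',cv2.resize(im[130:290,240:380,::-1],None,fx=3.5,fy=3.5))
E
python3 look.py 6
```

```text
time: 6.1
eef_pos: [0.5093, 0.0687, 0.0445]
tcp_rot: [0.72, 0.694, -0.0, -0.0]
contact_force: [-0.6, 0.4, 0.7]
opening: 0.505
t 6.1 base xy mm [-44.7   0.1] z 44.5 x-axis deg in base 89.98 zaxis [-0. -0. -1.] F [-0.6  0.4  0.7] op 0.505
```

View pics/s6.png

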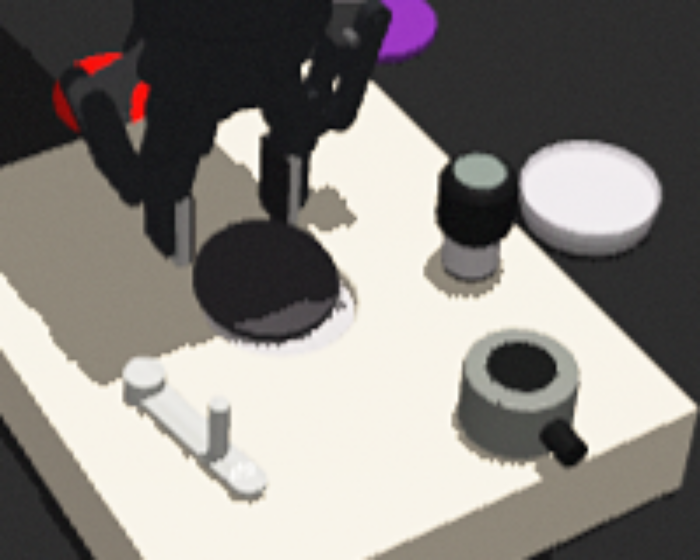

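View pics/t6.png

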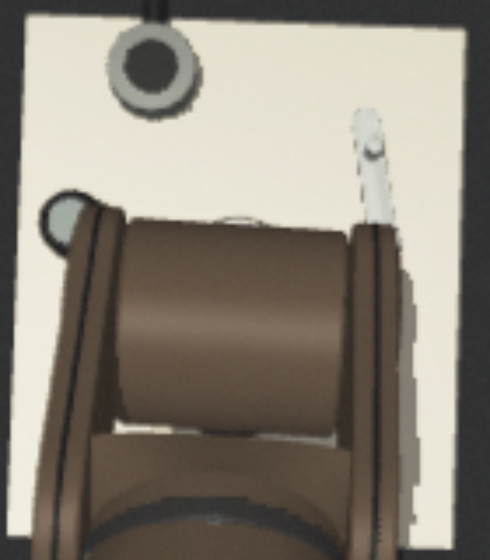

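The plate now covers most of the recess, with a bright sliver left at the far side (345,310). The top camera is blocked by the arm. Next is the slow part.

```bash
python3 -m jog '[{"grip":0.5,"xyz":[0,0.002,0],"dr":[0,0,0]},{"grip":0.5,"xyz":[0,0.004,0],"dr":[0,0,0]},{"grip":0.5,"xyz":[0,0.006,0],"dr":[0,0,0]},{"grip":0.5,"xyz":[0,0.007,0],"dr":[0,0,0]},{"grip":0.5,"xyz":[0,0.008,0],"dr":[0,0,0]},{"grip":0.5,"xyz":[0,0.009,0],"dr":[0,0,0]},{"grip":0.5,"xyz":[0,0.01,0],"dr":[0,0,0]},{"grip":0.5,"xyz":[0,0.01,0],"dr":[0,0,0]},{"grip":0.5,"xyz":[0,0.01,0],"dr":[0,0,0]}]';python3 look.py 7
```

```text
time: 6.95
eef_pos: [0.5194, 0.0683, 0.0446]
tcp_rot: [0.72, 0.694, 0.0, 0.0]
contact_force: [-0.2, 1.0, -0.9]
opening: 0.496
t 6.95 base xy mm [-34.6   0.1] z 44.6 x-axis deg in base 89.98 zaxis [ 0. -0. -1.] F [-0.2  1.  -0.9] op 0.496
```

View pics/s7.png

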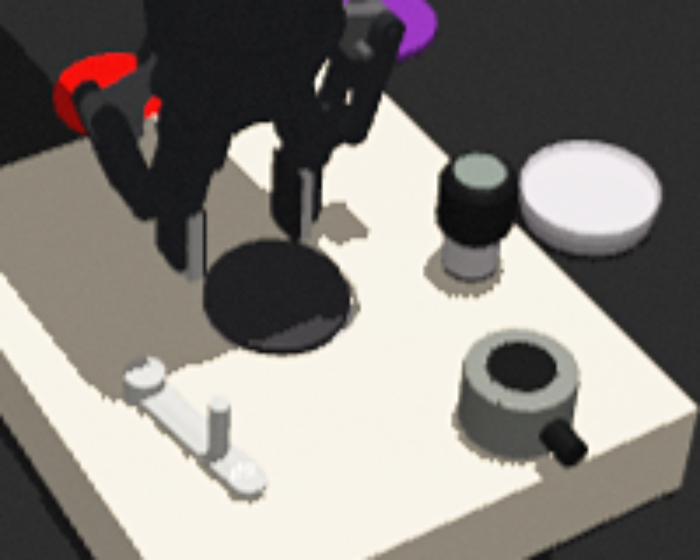

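```bash
python3 -m jog '[{"grip":0.5,"xyz":[0,0.0005,0],"dr":[0,0,0]},{"grip":0.5,"xyz":[0,0.001,0],"dr":[0,0,0]},{"grip":0.5,"xyz":[0,0.0015,0],"dr":[0,0,0]},{"grip":0.5,"xyz":[0,0.002,0],"dr":[0,0,0]},{"grip":0.5,"xyz":[0,0.002,0],"dr":[0,0,0]},{"grip":0.5,"xyz":[0,0.002,0],"dr":[0,0,0]}]';python3 look.py 8
python3 - <<'E'
from h import *
im=ctrl.read_camera('scene')[:,:,::-1]
e,A=ellipse(im,0,125,(300,360,240,290));print(e,A)
for z in (.045,.048,.051):print(proj('scene',[*C,z]),tob(ray('scene',e[0],z))*1e3)
E
```

```text
time: 7.55
eef_pos: [0.5214, 0.0683, 0.0446]
tcp_rot: [0.72, 0.694, 0.0, 0.0]
contact_force: [0.2, 0.6, -0.3]
opening: 0.501
t 7.55 base xy mm [-32.6   0.1] z 44.6 x-axis deg in base 89.99 zaxis [ 0. -0. -1.] F [ 0.2  0.6 -0.3] op 0.501
((324.9319763183594, 262.51605224609375), (32.341373443603516, 54.86692428588867), 122.04722595214844) 1178.5
[329.23546518 264.81334554] [-7.01392649 -2.97714334]
[329.28853669 263.27697388] [-4.30933723 -4.61047031]
[329.34185994 261.73331447] [-1.60474796 -6.24379728]
```

View pics/s8.png

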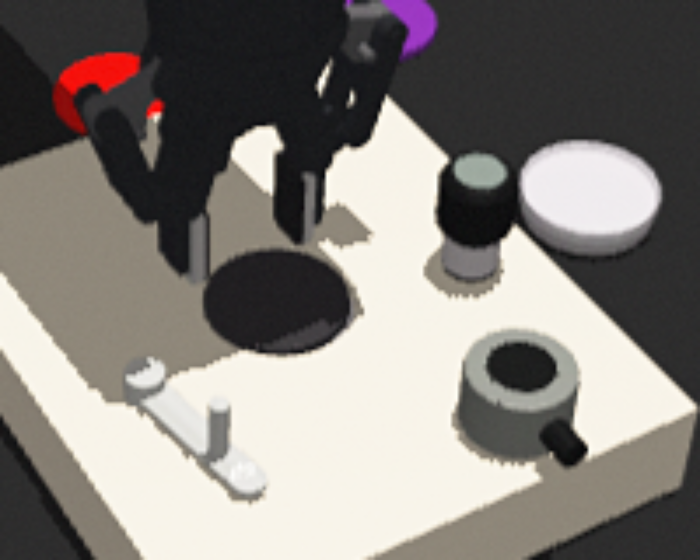

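The plate's far edge dropped (its visible height shrank to about 29 px), so it looks seated. I'll back the fingers off and raise them to check.

```bash
python3 -m jog '[{"grip":0.5,"xyz":[0,-0.01,0],"dr":[0,0,0]},{"grip":0.5,"xyz":[0,-0.02,-0.001],"dr":[0,0,0]},{"grip":0.5,"xyz":[0,-0.03,-0.03],"dr":[0,0,0]},{"grip":0.7,"xyz":[-0.02,-0.06,-0.06],"dr":[0,0,0]},{"grip":1,"xyz":[-0.06,-0.08,-0.08],"dr":[0,0,0]},{"grip":1,"xyz":[-0.1,-0.08,-0.08],"dr":[0,0,0]},{"grip":1,"xyz":[-0.14,-0.08,-0.08],"dr":[0,0,0]},{"grip":1,"xyz":[-0.18,-0.08,-0.08],"dr":[0,0,0]},{"grip":1,"xyz":[-0.18,-0.08,-0.08],"dr":[0,0,0]},{"grip":1,"xyz":[-0.18,-0.08,-0.08],"dr":[0,0,0]}]';python3 look.py 9
python3 - <<'E'
from h import *
im=ctrl.read_camera('scene')[:,:,::-1]
e,A=ellipse(im,0,125,(300,360,240,290));print(e,A)
for z in (.045,.048,.051):print(proj('scene',[*C,z]),tob(ray('scene',e[0],z))*1e3)
im=ctrl.read_camera('top')[:,:,::-1]
e,A=ellipse(im,0,160,(284,334,186,234));print(e,A)
for z in (.045,.051):print(proj('top',[*C,z]),tob(ray('top',e[0],z))*1e3)
E
```

```text
time: 8.53
eef_pos: [0.434, -0.1104, 0.1247]
tcp_rot: [0.721, 0.693, 0.0, 0.0]
contact_force: [-0.2, 0.4, -0.3]
opening: -0.001
t 8.5333 base xy mm [-113.6 -181.6] z 124.7 x-axis deg in base 89.71 zaxis [ 0. -0. -1.] F [-0.2  0.4 -0.3] op -0.001
((328.76800537109375, 265.9324645996094), (29.335054397583008, 41.6032600402832), 92.94552612304688) 955.5
[329.23546518 264.81334554] [ 1.65301952 -1.73202513]
[329.28853669 263.27697388] [ 4.31320299 -3.37173156]
[329.34185994 261.73331447] [ 6.97338647 -5.011438  ]
((307.42950439453125, 210.72059631347656), (33.40498733520508, 34.354427337646484), 86.76222229003906) 884.0
[307.21576042 209.37692181] [-2.33412459 -0.45011306]
[307.20508657 209.01006787] [-2.95391686 -0.48672081]
```

View pics/s9.png

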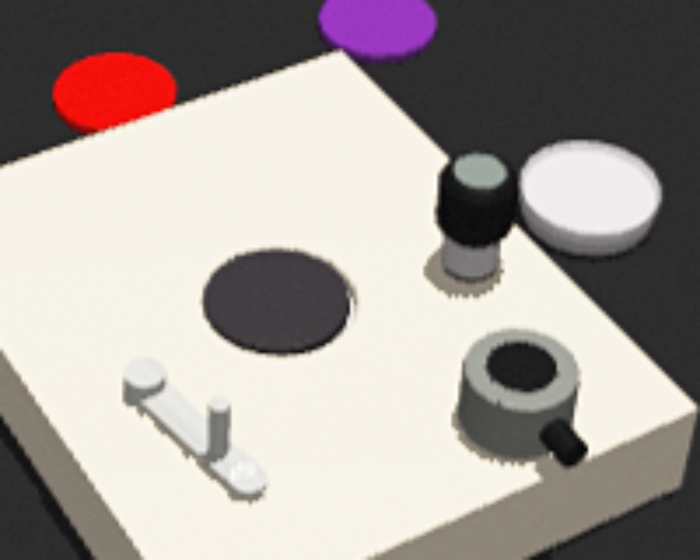

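View pics/t9.png

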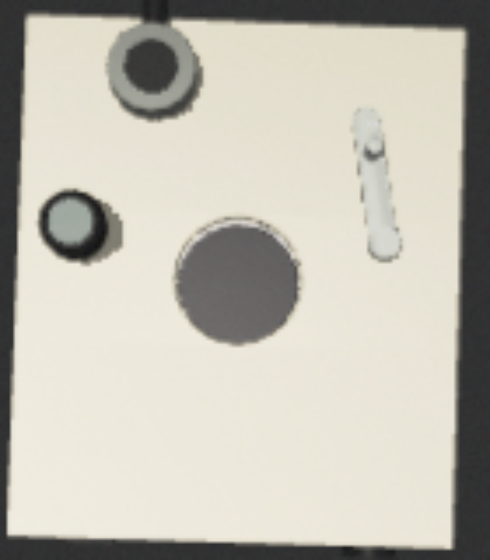

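Run:
```python
from h import *
t=np.linspace(0,2*np.pi,200)
for n,roi,th in(("scene",(300,360,240,290),125),("top",(284,334,186,234),160)):
    im=ctrl.read_camera(n)[:,:,::-1]
    e,A=ellipse(im,0,th,roi)
    m=(im.max(2)<th);k=np.zeros_like(m);k[roi[2]:roi[3],roi[0]:roi[1]]=1;m&=k
    ys,xs=np.nonzero(m);print(n,"obs area",A,"e",np.round(e[0],1),np.round(e[1],1),"rows",ys.min(),ys.max(),"cols",xs.min(),xs.max())
    for x0,tilt in((0,0),(-.0015,0),(-.0022,.1),(-.0015,.05)):
        P=[]
        for s in t:
            u,v=.03*np.cos(s),.03*np.sin(s); P.append(proj(n,[*tow((x0+u,v)),.045+(0.03-u)*tilt]))
        P=np.array(P,np.float32);ee=cv2.fitEllipse(P)
        print("  hyp",x0,tilt,"e",np.round(ee[0],1),np.round(ee[1],1),"rows",P[:,1].min().round(1),P[:,1].max().round(1),"cols",P[:,0].min().round(1),P[:,0].max().round(1))
```

```text
scene obs area 953.5 e [328.8 266. ] [29.3 41.5] rows 251 281 cols 308 349
  hyp 0 0 e [329.2 265.2] [29.4 42.4] rows 250.5 279.9 cols 308.0 350.5
  hyp -0.0015 0 e [328.7 264.6] [29.3 42.4] rows 249.9 279.2 cols 307.5 349.9
  hyp -0.0022 0.1 e [328.5 262.7] [31.8 42.5] rows 246.7 278.7 cols 307.3 349.7
  hyp -0.0015 0.05 e [328.7 263.8] [30.6 42.5] rows 248.5 279.1 cols 307.5 349.9
top obs area 884.0 e [307.4 210.7] [33.4 34.3] rows 192 228 cols 290 325
  hyp 0 0 e [307.2 209.4] [34.3 34.5] rows 192.2 226.6 cols 290.0 324.4
  hyp -0.0015 0 e [307.2 210.3] [34.3 34.5] rows 193.1 227.4 cols 289.9 324.4
  hyp -0.0022 0.1 e [307.2 210.5] [34.1 34.6] rows 193.5 227.6 cols 289.9 324.5
  hyp -0.0015 0.05 e [307.2 210.2] [34.2 34.5] rows 193.1 227.3 cols 289.9 324.4
```

The scene ellipse's minor axis (29.3 px) matches a flat, flush plate: 29.3 px expected flat, 31.8 px if propped on the rim. The plate is seated. Next I'll measure the clip.

Run:
```python
from h import *
p=tob(ray("scene",(312.6,295.1),.077))*1e3;print("post scene",p,np.arctan2(p[1]+72,p[0]-20),np.hypot(p[1]+72,p[0]-20))
p=tob(ray("top",(240+375/3.5,130+147/3.5),.077))*1e3;print("post top",p,np.arctan2(p[1]+72,p[0]-20),np.hypot(p[1]+72,p[0]-20))
b=tob(ray("top",(406,269),.06))*1e3;print("bottle",b)
th0=.17
for th in np.linspace(.17,1.84,7):
    P=np.array([20+45*np.cos(th),-72+45*np.sin(th)]);T=P+16*np.array([np.sin(th),-np.cos(th)]);print(round(th,2),P.round(1),"tcp",T.round(1))
here();print(totool([*tow((.070,-.092)),.1]))
```

```text
post scene [ 66.20172293 -64.10186884] 0.16931220577630424 46.871949798418406
post top [ 62.13646559 -65.34883462] 0.15655647492807223 42.65817311191251
bottle [ -97.92978336 -171.95461207]
0.17 [ 64.4 -64.4] tcp [ 67.1 -80.2]
0.45 [ 60.6 -52.5] tcp [ 67.5 -66.9]
0.73 [ 53.6 -42.1] tcp [ 64.3 -54.1]
1.01 [ 44.1 -34. ] tcp [ 57.6 -42.6]
1.28 [ 32.8 -28.8] tcp [ 48.1 -33.4]
1.56 [ 20.4 -27. ] tcp [ 36.4 -27.1]
1.84 [  8.  -28.6] tcp [ 23.5 -24.4]
t 8.8333 base xy mm [-113.  -178.3] z 124.2 x-axis deg in base 90.13 zaxis [-0.001  0.001 -1.   ] F [ 0.2 -0.1 -0.3] op -0.001
[0.08587924 0.18322649 0.02413271]
```

```bash
python3 -m jog '[{"grip":1,"xyz":[0,0.04,0],"dr":[0,0,0]},{"grip":1,"xyz":[0,0.08,0],"dr":[0,0,0]},{"grip":1,"xyz":[0.03,0.12,0],"dr":[0,0,0]},{"grip":1,"xyz":[0.055,0.155,0],"dr":[0,0,0]},{"grip":1,"xyz":[0.082,0.183,0.01],"dr":[0,0,0]},{"grip":1,"xyz":[0.082,0.183,0.024],"dr":[0,0,0]},{"grip":1,"xyz":[0.082,0.183,0.024],"dr":[0,0,0]},{"grip":1,"xyz":[0.082,0.183,0.024],"dr":[0,0,0]},{"grip":1,"xyz":[0.082,0.183,0.024],"dr":[0,0,0]}]';python3 look.py 10;python3 -c "
from h import *
im=ctrl.read_camera('wrist');cv2.imwrite('pics/w10.png',im[:,:,::-1])"
```

```text
time: 9.58
eef_pos: [0.62, -0.0329, 0.1004]
tcp_rot: [0.719, 0.695, -0.0, -0.0]
contact_force: [-0.3, -1.0, -0.1]
opening: 0.001
t 9.5833 base xy mm [ 69.5 -97.5] z 100.4 x-axis deg in base 90.04 zaxis [-0.001 -0.    -1.   ] F [-0.3 -1.  -0.1] op 0.001
```

View pics/s10.png

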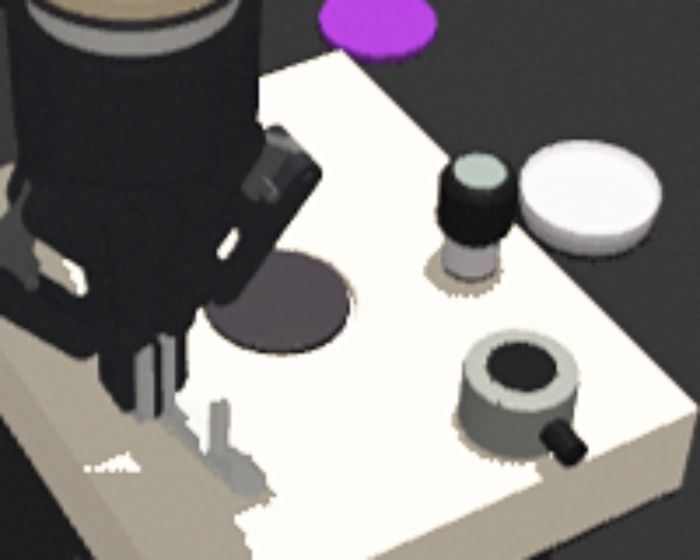

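View pics/w10.png

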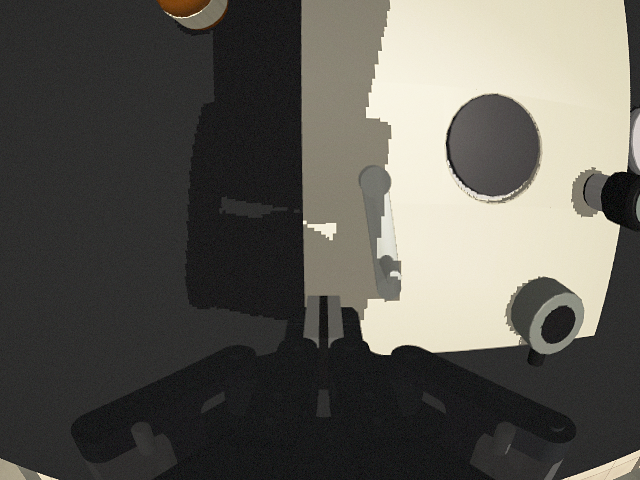

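The wrist view shows the shut fingers at (322,310), clear of the clip and its post at (390,272). The plate is flush in its recess at (494,147). I'll lower beside the post.

```bash
python3 -m jog '[{"grip":1,"xyz":[0,0,0.02],"dr":[0,0,0]},{"grip":1,"xyz":[0,0,0.041],"dr":[0,0,0]},{"grip":1,"xyz":[0,0,0.041],"dr":[0,0,0]},{"grip":1,"xyz":[0,0,0.041],"dr":[0,0,0]},{"grip":1,"xyz":[0,0,0.041],"dr":[0,0,0]}]';python3 look.py 11
```

```text
time: 10.15
eef_pos: [0.6213, -0.034, 0.061]
tcp_rot: [0.72, 0.694, 0.0, 0.001]
contact_force: [0.2, 0.3, 0.4]
opening: 0.002
t 10.15 base xy mm [ 70.8 -98.5] z 61.0 x-axis deg in base 89.94 zaxis [ 0.002 -0.    -1.   ] F [0.2 0.3 0.4] op 0.002
```

View pics/s11.png

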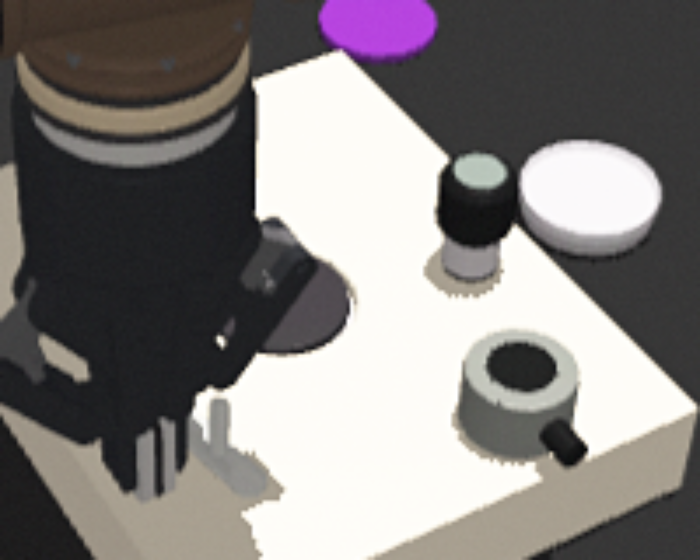

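The fingers are beside the post at mid-height. Now I'll swing the clip along its arc.

```bash
python3 -m jog '[{"grip":1,"xyz":[0.009,-0.003,0],"dr":[0,0,0]},{"grip":1,"xyz":[0.0185,-0.004,0],"dr":[0,0,0]},{"grip":1,"xyz":[0.025,-0.0035,0],"dr":[0,0,0]},{"grip":1,"xyz":[0.0315,-0.003,0],"dr":[0,0,0]},{"grip":1,"xyz":[0.038,-0.005,0],"dr":[0,0,0]},{"grip":1,"xyz":[0.0445,-0.0065,0],"dr":[0,0,0]},{"grip":1,"xyz":[0.05,-0.01,0],"dr":[0,0,0]},{"grip":1,"xyz":[0.056,-0.013,0],"dr":[0,0,0]},{"grip":1,"xyz":[0.0605,-0.018,0],"dr":[0,0,0]},{"grip":1,"xyz":[0.065,-0.023,0],"dr":[0,0,0]},{"grip":1,"xyz":[0.065,-0.023,0],"dr":[0,0,0]},{"grip":1,"xyz":[0.065,-0.023,0],"dr":[0,0,0]}]';python3 look.py 12;python3 -c "
from h import *
im=ctrl.read_camera('wrist');cv2.imwrite('pics/w12.png',im[:,:,::-1])"
```

```text
time: 11.25
eef_pos: [0.5996, 0.033, 0.0596]
tcp_rot: [0.72, 0.694, -0.0, -0.0]
contact_force: [0.0, 0.0, 1.3]
opening: 0.001
t 11.25 base xy mm [ 46.7 -32.3] z 59.6 x-axis deg in base 90.0 zaxis [-0.001  0.001 -1.   ] F [0.  0.  1.3] op 0.001
```

View pics/s12.png

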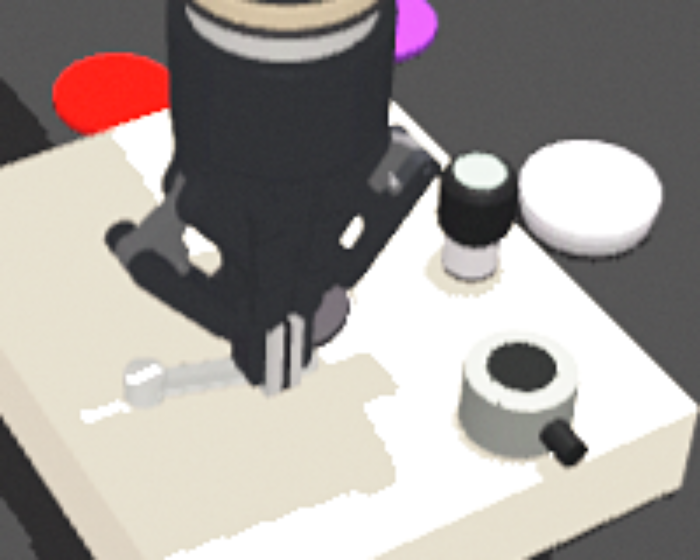

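View pics/w12.png

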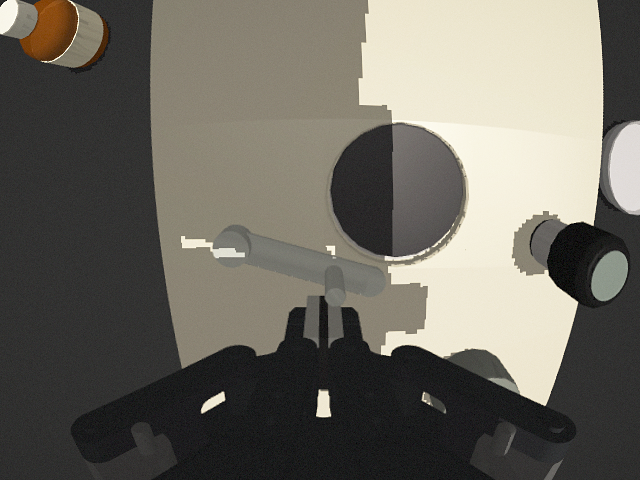

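The post at (335,290) is against the fingers' face and the clip is about three quarters round, with the plate still seated. I'll finish the swing.

```bash
python3 -m jog '[{"grip":1,"xyz":[0.003,-0.005,0],"dr":[0,0,0]},{"grip":1,"xyz":[0.005,-0.01,0],"dr":[0,0,0]},{"grip":1,"xyz":[0.007,-0.014,0],"dr":[0,0,0]},{"grip":1,"xyz":[0.0075,-0.018,0],"dr":[0,0,0]},{"grip":1,"xyz":[0.0075,-0.021,0],"dr":[0,0,0]},{"grip":1,"xyz":[0.0075,-0.021,0],"dr":[0,0,0]}]'; python3 -m jog '[{"grip":1,"xyz":[0,-0.002,0],"dr":[0,0,0]},{"grip":1,"xyz":[0,-0.002,0],"dr":[0,0,0]},{"grip":1,"xyz":[0,-0.002,0],"dr":[0,0,0]}]'; python3 look.py 13;python3 -c "
from h import *
im=ctrl.read_camera('wrist');cv2.imwrite('pics/w13.png',im[:,:,::-1])"
```

```text
time: 11.9
eef_pos: [0.5785, 0.0409, 0.0596]
tcp_rot: [0.72, 0.694, -0.0, -0.0]
contact_force: [0.5, -0.0, -0.3]
opening: -0.001
time: 12.15
eef_pos: [0.577, 0.0408, 0.0595]
tcp_rot: [0.72, 0.694, -0.0, -0.0]
contact_force: [-0.6, 1.4, -0.4]
opening: 0.002
t 12.15 base xy mm [ 23.9 -25.3] z 59.5 x-axis deg in base 89.97 zaxis [-0.001  0.    -1.   ] F [-0.6  1.4 -0.4] op 0.002
```

View pics/w13.png

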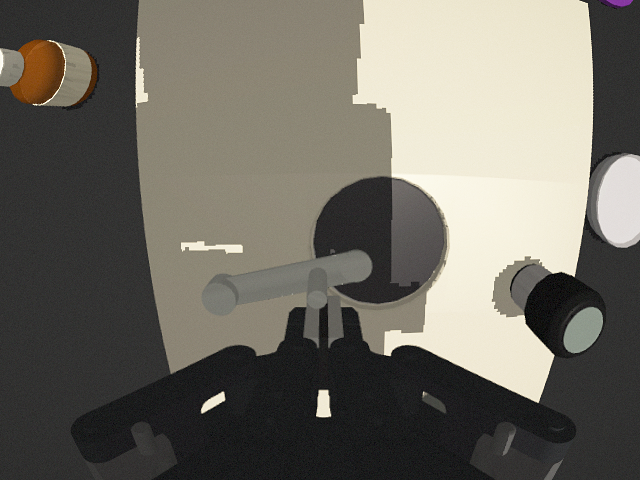

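The clip lies over the plate and is nearly at its stop. I'll creep on until the stop is felt.

```bash
for i in 1 2 3; do python3 -m jog '[{"grip":1,"xyz":[0,-0.0015,0],"dr":[0,0,0]},{"grip":1,"xyz":[0,-0.0015,0],"dr":[0,0,0]},{"grip":1,"xyz":[0,-0.0015,0],"dr":[0,0,0]}]'|grep -E "eef|force"; done
```

```text
eef_pos: [0.5759, 0.0407, 0.0596]
contact_force: [-0.4, -0.9, -0.3]
eef_pos: [0.5745, 0.0407, 0.0597]
contact_force: [1.0, -1.0, -0.2]
eef_pos: [0.5743, 0.0407, 0.0599]
contact_force: [6.1, -1.2, -3.9]
```

The force rose to 6 N while motion stopped, so the clip is at its stop. I'll retreat in +x, then up and away to look.

```bash
python3 -m jog '[{"grip":1,"xyz":[0,0.004,0],"dr":[0,0,0]},{"grip":1,"xyz":[0,0.015,0],"dr":[0,0,0]},{"grip":1,"xyz":[0,0.02,-0.01],"dr":[0,0,0]},{"grip":1,"xyz":[0,0.02,-0.05],"dr":[0,0,0]},{"grip":1,"xyz":[0,0.02,-0.09],"dr":[0,0,0]},{"grip":1,"xyz":[-0.04,0.02,-0.12],"dr":[0,0,0]},{"grip":1,"xyz":[-0.08,0.02,-0.12],"dr":[0,0,0]},{"grip":1,"xyz":[-0.12,0.02,-0.12],"dr":[0,0,0]},{"grip":1,"xyz":[-0.16,0.02,-0.12],"dr":[0,0,0]},{"grip":1,"xyz":[-0.2,0.02,-0.12],"dr":[0,0,0]},{"grip":1,"xyz":[-0.2,0.02,-0.12],"dr":[0,0,0]},{"grip":1,"xyz":[-0.2,0.02,-0.12],"dr":[0,0,0]}]'; python3 look.py 14
```

```text
time: 14.05
eef_pos: [0.5853, -0.1617, 0.1803]
tcp_rot: [0.721, 0.693, 0.0, -0.0]
contact_force: [-0.0, 0.5, 0.7]
opening: 0.002
t 14.05 base xy mm [  39.4 -227.5] z 180.3 x-axis deg in base 89.75 zaxis [-0.     0.001 -1.   ] F [-0.   0.5  0.7] op 0.002
```

View pics/s14.png

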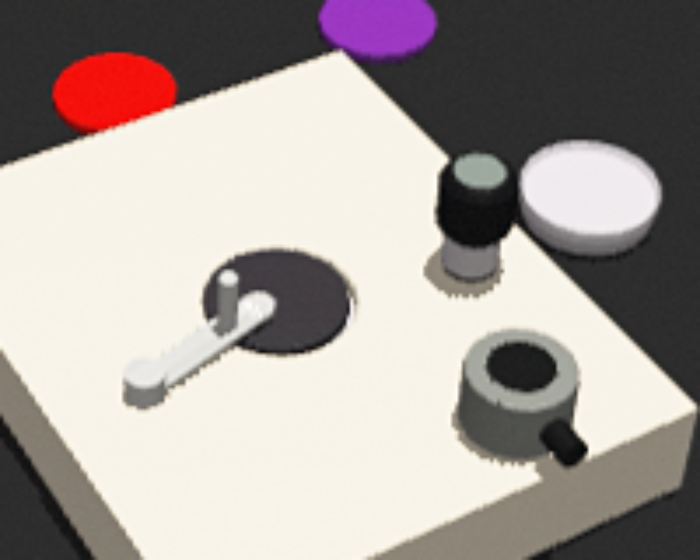

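View pics/t14.png

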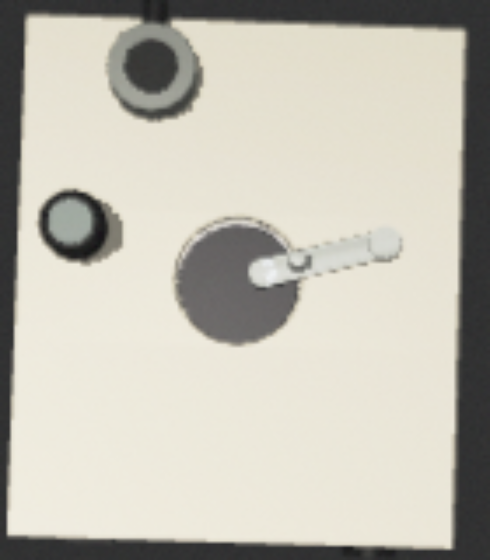

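The clip now points to the recess centre over the flush plate, and the bystanders are unmoved. I'll check the angle, let things settle and hand in.

```bash
python3 -m jog '[{"grip":1,"xyz":[0,0,0],"dr":[0,0,0]},{"grip":1,"xyz":[0,0,0],"dr":[0,0,0]},{"grip":1,"xyz":[0,0,0],"dr":[0,0,0]}]'
python3 - <<'E'
from h import *
for n,uv in(("scene",(315.4,258.6)),("top",(240+298/3.5,130+259/3.5))):
    p=tob(ray(n,uv,.077))*1e3;print(n,p,"q",np.arctan2(p[1]+72,p[0]-20)+.16)
here();ctrl.sign_off()
E
```

```text
time: 14.4
eef_pos: [0.5858, -0.1582, 0.1797]
tcp_rot: [0.719, 0.695, -0.0, -0.0]
contact_force: [-0.8, 0.3, -1.1]
opening: -0.002
scene [  8.97854905 -27.85269506] q 1.9754471772834599
top [  6.69762723 -29.98330116] q 2.037409586511388
t 14.4 base xy mm [  39.8 -224. ] z 179.7 x-axis deg in base 90.1 zaxis [-0.  0. -1.] F [-0.8  0.3 -1.1] op -0.002
the job is handed in; nothing more can be done
```

The plate is seated in its recess with the clip swung over it, and I handed the job in at about 14.4 s. I pushed the plate along the base's top with half-open fingers. With the fingers shut, I then pushed the clip by its post until it met its stop (about 6 N).

- **Plate height and tilt:** before the clip was swung, the scene view matched a flat, flush plate (minor axis 29.3 px; 29.3 px expected flat, 31.8 px if propped on the rim). The clip then passed over it without catching. I did not refit it afterwards, but the last pictures look the same.
- **Plate position:** the two cameras disagree by about 4 mm on its x position. The top view puts it 2.3 mm to the -x side of the recess centre and the scene view 1.7 mm to the +x side. Both are within the 4 mm limit and fit a loose plate resting against one side of the recess.
- **Clip:** its post measures 1.98 rad in the scene view and 2.04 rad in the top view, against the stop at 2.0.
- **Bystanders and robot:** in the last pictures the eyepiece and dish look unmoved. The bottle was outside those crops, but it still stood upright in the last wrist view and nothing touched it. The arm was well clear of everything when I handed in.

One jog command was refused early on for missing keys; it moved nothing and I resent it.

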